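Lock the bayonet cap of the pigment canister

ROBOT

A 6-joint arm with a two-finger parallel gripper is mounted at the origin on the work surface. World frame = base frame: x ahead of the robot, y to its left, z up, the work surface at z = 0. Lengths are in mm, angles in rad, forces in N, time in s.
With the tool pointing down it reaches from about 350 to 975 mm from the base axis. Payload 7.1 kg.
Tool frame: the origin (TCP) lies on the mounting face of the last link; the fingertips stand 182 mm ahead of it and the grasp point (between the pads) lies 163 mm ahead of it (ctrl.tcp_to_tips is the distance from the TCP to the fingertips, in mm); z points along the fingers, y is the direction in which the jaws open and shut (so a half turn about z gives the same grasp; the last joint's range is limited). The gripper opens to 88 mm and grips with 3 to 60 N. Pads are 20 mm wide; open, the fingers measure 115 mm over their backs; the gripper's body (75 mm by 178 mm) begins 61 mm behind the grasp point.
Start: joints at [1.319, 0.423, 1.63, -0, 1.089, -0.019], TCP at [144.158, 608.132, 404.675] pointing down, gripper open.
Joint ranges: [-3, 3], [-0.9, 2.11], [0.09, 2.58], [-1.31, 4.45], [0.11, 2.69], [-2.54, 2.54]. Speed limits (rad/s): [2.39, 2.39, 3.01, 3.14, 3.14, 3.14].

INTERFACE

Orientations are given as a rotation vector (axis times angle).
In Python, from workcell import ctrl gives the robot as it stands. The module is installed in compiled form; this text tells all that it offers.
- The arm moves only by the tool send_rows, never from a script. Its argument "commands" is a list of rows, each an object with "translation": the shift along the world's x, y, z normalised to -1 to 1, where 1 is 0.1 m, a list of three; "twist": the turn, a rotation vector about the world's x, y, z normalised to -1 to 1, where 1 is 0.5 rad, a list of three. A call has exactly 10 rows; each row is the pose to reach, as a shift and turn from the pose commanded when the call began; what a row does not reach only later rows make up. A row lasts 1/10 s, in which the tool goes at most 50 mm and 8.59 degrees, less where a joint would pass 70% of its speed; a pose out of reach is approached as far as the arm can. A call with a number of a shift or a turn outside -1 to 1 is refused whole. A call with a gripper value outside its range is refused whole. "grip" is the closure, from -1 (fully open) to 1 (shut), set as the call begins (left out, the last holds). The fingers move at their own pace and stop on an object; the grip force is fixed at half the most. Time passes only in rows, so rows that repeat a pose let the fingers close, or fill a call up. It gives the time, the measured TCP pose, the force and the opening at its end, in the units of the state.
- ctrl.get_obs(): the state, without advancing time (a new reading comes with each control period).
- ctrl.get_image(name): name is "scene" or "top" or "wrist"; returns a dict with "img" (384x512x3 uint8, red, green, blue), "intrinsics" (3x3 intrinsics, pixels), "dist" ([k1, k2, p1, p2, k3] as OpenCV has them; the pictures are not rectified), "cam_to_world" (4x4, takes a point from camera to world coordinates). Camera axes: x right, y down, z forward; pixel columns grow to the right and rows downward; lengths in mm; the calibration is good to about 2 mm. A picture is of the moment at which its call begins. There is no depth.
- ctrl.close_job(): hands the job in, once; it reports no verdict.
The state is a dict: "t": time; "qpos": joint angles; "qvel": joint speeds; "joint_torque": joint torques, N m; "ee_pos": TCP position; "orientation": TCP orientation; "ft_force": force on the tool from outside, world axes, zero at the start; "moment": the same for the moment, N m; "width": finger opening in mm.
Only numpy, scipy, OpenCV 4.12 (cv2) and the standard library are available. Lean on these libraries where they do the work, as an engineer would, in place of code of your own. Each camera call takes 0.05 s, during which the arm holds its last target. There are 200 camera calls.

TASK

One of the two aluminium pigment canisters on the painting table, the short one, has its cap only set loosely in its mouth. Lock that cap like a bayonet: press it in against its spring, give it a quarter turn clockwise (seen from above), and let it come up so that it seats under the claws. Leave the tall canister and its locked cap alone.

Things in the scene. Friction and masses are not known exactly. Their poses are not given: they have to be found in the camera images.
- cap: The cap to lock, blue, about 90 g. Origin: underside centre of its 58 mm disc (8 thick), z up. Two lugs, 9 wide, reach 40 mm along its +x and -x. On the disc a round boss, 46 across, to 26 mm above the origin; on it the grip bar: 42 long along x, 14 thick along y, from 26 to 52 mm up. Pinch its 14 mm; fingertips may bear on the boss. Must seat 3 mm lower than it starts. Half turns are alike.
- canister: Short canister, fixed, 94 mm across, rim 100 high; origin under its centre. Mouth: two claws, slots between them along +x and -x (ribs outside). Cap starts with lugs in slots, origin 90 mm up. Press 8 mm or more (10-12 best, stop at 16): spring 4 N + 0.5 N/mm. Then turn clockwise from above: cap x 72 to 98 degrees clockwise of canister x (85 middle, then a stop); released, it rises, origin 87 up.
- tall_cap: The tall canister's cap, to be left alone: same shape, size and colour as the cap to lock, same origin and axes, already locked, its grip bar across the line of the slots and its top 189 mm above the table.
- tall_canister: The tall canister, to be left alone: like the short one (aluminium, 94 mm across, fixed, origin under its centre, slots and ribs along its +x and -x) but with its rim 150 mm high.

How it is judged:
By the outcome, as a careful person would: the job done as asked, in the order asked, and still so for the second after the job is handed in, with the robot touching nothing.
It also fails if it takes over 38 s, if anything falls off the work surface, if the arm or the gripper's body presses on something with over 40 N, if the wrist force passes 120 N, or if a joint passes its speed limit or range.

## Working session

There is one attempt and no reset: what is moved stays moved. The work goes in short steps, Python scripts to look and compute and a tool call to move; the robot and the scene stay as the last step left them, time stands still between calls to the robot, and variables do not carry over. Pictures are saved under pics/ and viewed, about 8 in all and at most 12, crops included, and the job is handed in when it is done.

Besides the shell and the picture viewer there is one more tool, called after "Request:" as name([rows], argument=value, ...), one row to a line, values as JSON. send_rows: Moves the arm, as the interface text tells. Its arguments: {"type":"object","properties":{"commands":{"type":"array","items":{"type":"object","properties":{"translation":{"type":"array","items":{"type":"number"}},"twist":{"type":"array","items":{"type":"number"}}}}},"grip":{"type":"number"}},"required":["commands"]}

```bash
mkdir -p pics
cat > h.py <<'E'
import numpy as np, cv2
from workcell import ctrl
def ray(I,uv):
    p=cv2.undistortPoints(np.array([[uv]],float),np.array(I['intrinsics'],float),np.array(I['dist'],float))[0,0]
    T=np.array(I['cam_to_world']); return T[:3,3],T[:3,:3]@np.array([p[0],p[1],1])
def at(I,uv,z):
    o,d=ray(I,uv); return o+d*(z-o[2])/d[2]
def proj(I,P):
    T=np.linalg.inv(np.array(I['cam_to_world']));r=cv2.Rodrigues(T[:3,:3])[0]
    return cv2.projectPoints(np.array(P,float).reshape(-1,3),r,T[:3,3],np.array(I['intrinsics'],float),np.array(I['dist'],float))[0][:,0]
E
python3 - <<'E'
from h import *
import pickle
D={n:ctrl.get_image(n) for n in('scene','top','wrist')}
pickle.dump(D,open('d0.pkl','wb'))
a=np.hstack([D[n]['img'] for n in('top','scene')])
cv2.imwrite('pics/a.png',cv2.resize(a[:,:,::-1],(800,300),interpolation=cv2.INTER_AREA))
o=ctrl.get_obs();print(o['t'],o['ee_pos'],o['orientation'],o['width'])
for n in D: print(n,np.round(D[n]['cam_to_world'],2).tolist())
E
```

```text
0.15 [144.09785398 607.94269682 404.07850896] [-3.64766342e-01 -3.12019775e+00  1.86308635e-03] 87.83070975967652
scene [[-0.66, 0.63, -0.42, 841.27], [0.75, 0.56, -0.35, 219.67], [0.01, -0.55, -0.84, 674.8], [0.0, 0.0, 0.0, 1.0]]
top [[-0.07, -0.97, 0.21, 399.84], [-1.0, 0.07, -0.02, 3.11], [0.0, -0.22, -0.98, 900.35], [0.0, 0.0, 0.0, 1.0]]
wrist [[0.23, 0.94, 0.25, 74.85], [0.97, -0.22, -0.06, 623.78], [-0.0, 0.26, -0.97, 384.33], [0.0, 0.0, 0.0, 1.0]]
```

View pics/a.png

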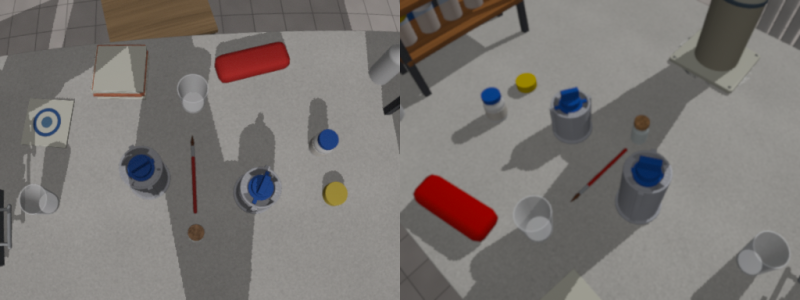

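The overview shows two canisters with blue caps. In the left half (top view) they are at about (143,170) and (260,188). The scene view suggests the +y one (left in the top view) is the tall one. I'll enlarge both.

Run:
```python
from h import *
import pickle
D=pickle.load(open('d0.pkl','rb'))
t=D['top']['img'];s=D['scene']['img']
# top right canister: full px centre (333,241)
a=cv2.resize(t[200:275,290:390],(800,600),interpolation=cv2.INTER_CUBIC)
b=cv2.resize(s[105:180,170:270],(800,600),interpolation=cv2.INTER_CUBIC)
cv2.imwrite('pics/b.png',a[:,:,::-1]);cv2.imwrite('pics/c.png',b[:,:,::-1])
```

```text
(no output)
```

View pics/b.png

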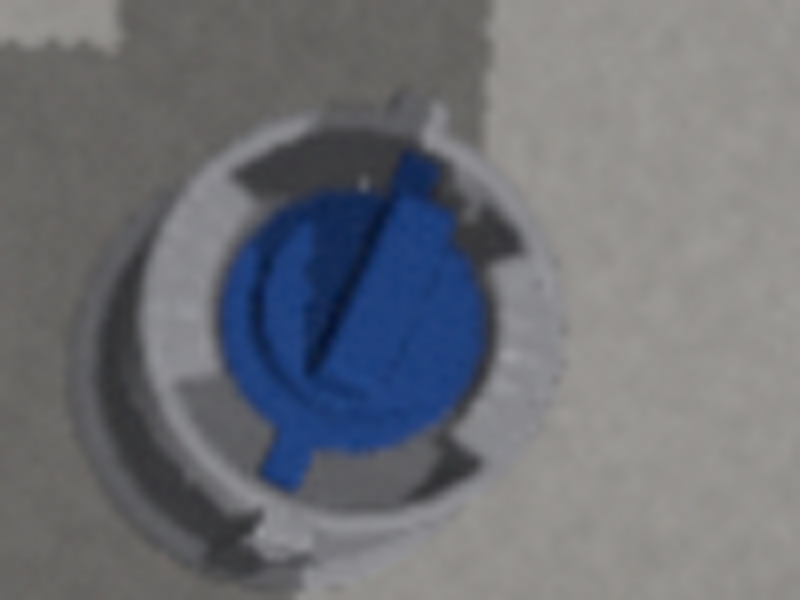

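View pics/c.png

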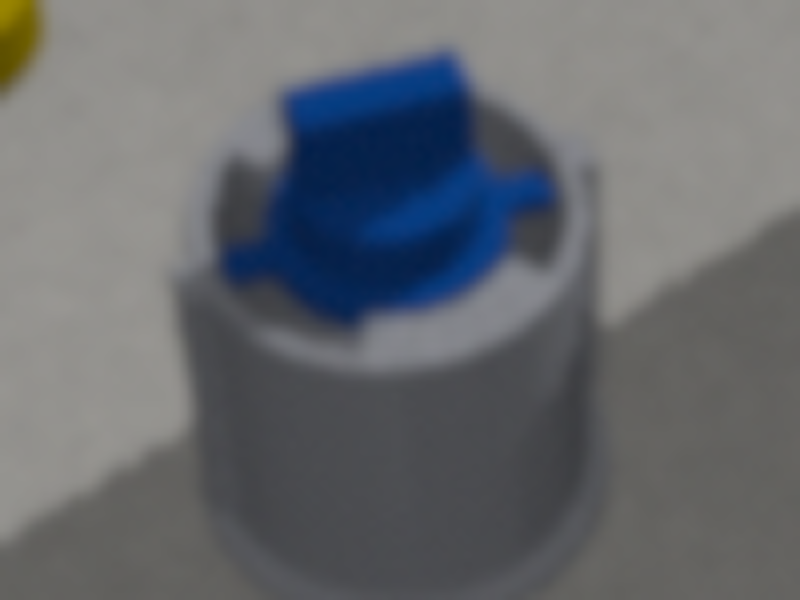

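The crops show the short canister with the cap's lugs lying in the slots. In the top crop the lug ends are at (420,158) and (283,484), and the rim centre is near (355,312). In the scene crop the lug ends are at (230,265) and (553,188), and the bar's top-face corners at (285,97), (455,52), (468,85) and (297,130). Next I'll fit the pose.

```bash
cat > fit.py <<'E'
from h import *
import pickle
from scipy.optimize import least_squares
D=pickle.load(open('d0.pkl','rb'));T=D['top'];S=D['scene']
ft=lambda u,v:(290+(u+.5)/8-.5,200+(v+.5)/8-.5)
fs=lambda u,v:(170+(u+.5)/8-.5,105+(v+.5)/8-.5)
a=at(T,ft(420,158),98);b=at(T,ft(283,484),98);c=at(T,ft(355,312),100)
print('top lugs',a,b,np.linalg.norm(a-b),(a+b)/2,np.degrees(np.arctan2(*(a-b)[1::-1])),'rim',c)
d=at(S,fs(230,265),98);e=at(S,fs(553,188),98)
print('scene lugs',d,e,np.linalg.norm(d-e),(d+e)/2,np.degrees(np.arctan2(*(d-e)[1::-1])))
k=[at(S,fs(*p),142) for p in((285,97),(455,52),(468,85),(297,130))]
print('bar',np.mean(k,0),[np.linalg.norm(k[i]-k[i-1]).round(1) for i in range(4)],np.degrees(np.arctan2(*(k[0]-k[1])[1::-1])),np.degrees(np.arctan2(*(k[3]-k[2])[1::-1])))
# check overlay on wrist too
x,y=((a+b)/2)[:2]
print('wrist px',proj(D['wrist'],[x,y,142]),'tall centre at 189',at(T,(143/400*512,170/300*384),189))
E
python3 fit.py
```

```text
top lugs [ 532.01056236 -168.08473744   98.        ] [ 463.41545835 -130.40443564   98.        ] 78.26297616554174 [ 497.71301035 -149.24458654   98.        ] -28.780641107045824 rim [ 499.07691129 -149.60278713  100.        ]
scene lugs [ 534.66529203 -166.70212543   98.        ] [ 467.86843148 -126.81688095   98.        ] 77.79880015872902 [ 501.26686176 -146.75950319   98.        ] -30.841955923901267
bar [ 501.12120354 -148.66884334  142.        ] [np.float64(10.3), np.float64(39.6), np.float64(10.5), np.float64(39.5)] -28.32927916831425 -28.59635010762065
wrist px [[-251.1875884   574.77022012]] tall centre at 189 [538.21427446  97.33552211 189.        ]
```

Request:
send_rows([
  {"translation": [0.09,-0.1,0.03],"twist": [0,0,-0.056]},
  {"translation": [0.18,-0.2,0.06],"twist": [0,0,-0.112]},
  {"translation": [0.27,-0.3,0.09],"twist": [0,0,-0.168]},
  {"translation": [0.36,-0.4,0.12],"twist": [0,0,-0.224]},
  {"translation": [0.45,-0.5,0.15],"twist": [0,0,-0.28]},
  {"translation": [0.54,-0.6,0.18],"twist": [0,0,-0.336]},
  {"translation": [0.63,-0.7,0.21],"twist": [0,0,-0.392]},
  {"translation": [0.72,-0.8,0.24],"twist": [0,0,-0.448]},
  {"translation": [0.81,-0.9,0.27],"twist": [0,0,-0.504]},
  {"translation": [0.9,-1,0.3],"twist": [0,0,-0.56]},
], grip=-1)

```text
t: 1.15
ee_pos: [234.9, 507.3, 434.9]
orientation: [-0.8, -3.038, 0.0]
ft_force: [0.1, -0.1, -0.4]
width: 87.7
```

Request:
send_rows([
  {"translation": [0.09,-0.1,0]},
  {"translation": [0.18,-0.2,0]},
  {"translation": [0.27,-0.3,0]},
  {"translation": [0.36,-0.4,0]},
  {"translation": [0.45,-0.5,0]},
  {"translation": [0.54,-0.6,0]},
  {"translation": [0.63,-0.7,0]},
  {"translation": [0.72,-0.8,0]},
  {"translation": [0.81,-0.9,0]},
  {"translation": [0.9,-1,0]},
])

```text
validation failed for argument at $.co...
```

Request:
send_rows([
  {"translation": [0.09,-0.1,0]},
  {"translation": [0.18,-0.2,0]},
  {"translation": [0.27,-0.3,0]},
  {"translation": [0.36,-0.4,0]},
  {"translation": [0.45,-0.5,0]},
  {"translation": [0.54,-0.6,0]},
  {"translation": [0.63,-0.7,0]},
  {"translation": [0.72,-0.8,0]},
  {"translation": [0.81,-0.9,0]},
  {"translation": [0.9,-1,0]},
])

```text
validation failed for argument at $.co...
```

Request:
send_rows([
  {"translation": [0.085,-0.1,0]},
  {"translation": [0.17,-0.2,0]},
  {"translation": [0.255,-0.3,0]},
  {"translation": [0.34,-0.4,0]},
  {"translation": [0.425,-0.5,0]},
  {"translation": [0.51,-0.6,0]},
  {"translation": [0.595,-0.7,0]},
  {"translation": [0.68,-0.8,0]},
  {"translation": [0.765,-0.9,0]},
  {"translation": [0.85,-1,0]},
])

```text
validation failed for argument at $.co...
```

Request:
send_rows([
  {"translation": [0,-0.1,0]},
  {"translation": [0,-0.2,0]},
  {"translation": [0,-0.3,0]},
  {"translation": [0,-0.4,0]},
  {"translation": [0,-0.5,0]},
  {"translation": [0,-0.6,0]},
  {"translation": [0,-0.7,0]},
  {"translation": [0,-0.8,0]},
  {"translation": [0,-0.9,0]},
  {"translation": [0,-1,0]},
])

```text
validation failed for argument at $.co...
```

Request:
send_rows([
  {"translation": [0,-0.1,0]},
  {"translation": [0,-0.2,0]},
  {"translation": [0,-0.3,0]},
  {"translation": [0,-0.4,0]},
  {"translation": [0,-0.5,0]},
  {"translation": [0,-0.6,0]},
  {"translation": [0,-0.7,0]},
  {"translation": [0,-0.8,0]},
  {"translation": [0,-0.9,0]},
  {"translation": [0,-1,0]},
])

```text
validation failed for argument at $.co...
```

Request:
send_rows([
  {"translation": [0,-0.12,-0.06]},
  {"translation": [0,-0.24,-0.12]},
  {"translation": [0,-0.36,-0.18]},
  {"translation": [0,-0.48,-0.24]},
  {"translation": [0,-0.6,-0.3]},
  {"translation": [0,-0.72,-0.36]},
  {"translation": [0,-0.84,-0.42]},
  {"translation": [0,-0.96,-0.48]},
  {"translation": [0,-1,-0.54]},
  {"translation": [0,-1,-0.6]},
])

```text
validation failed for argument at $.co...
```

Request:
send_rows([
  {"translation": [0,-0.12,0]},
  {"translation": [0,-0.24,0]},
  {"translation": [0,-0.36,0]},
  {"translation": [0,-0.48,0]},
  {"translation": [0,-0.56,0]},
  {"translation": [0,-0.56,0]},
  {"translation": [0,-0.56,0]},
  {"translation": [0,-0.56,0]},
  {"translation": [0,-0.56,0]},
  {"translation": [0,-0.56,0]},
])

```text
validation failed for argument at $.co...
```

Run:
```python
from h import *
import pickle
W=ctrl.get_image('wrist');pickle.dump(W,open('w.pkl','wb'))
o=ctrl.get_obs();print(o['t'],o['ee_pos'],o['orientation'],o['qpos'],o['ft_force'])
img=cv2.cvtColor(W['img'],cv2.COLOR_RGB2BGR)
cv2.imwrite('pics/d.png',cv2.resize(img,(800,600),interpolation=cv2.INTER_CUBIC))
```

```text
1.2 [235.79356434 506.35442741 435.36649194] [ 8.02882625e-01  3.03643184e+00 -1.18418041e-04] [ 1.11386655e+00  2.90588002e-01  1.75066356e+00 -9.03550018e-04
  1.10025623e+00  6.04806777e-02] [ 0.67522404 -0.64217849  0.01045387]
```

View pics/d.png

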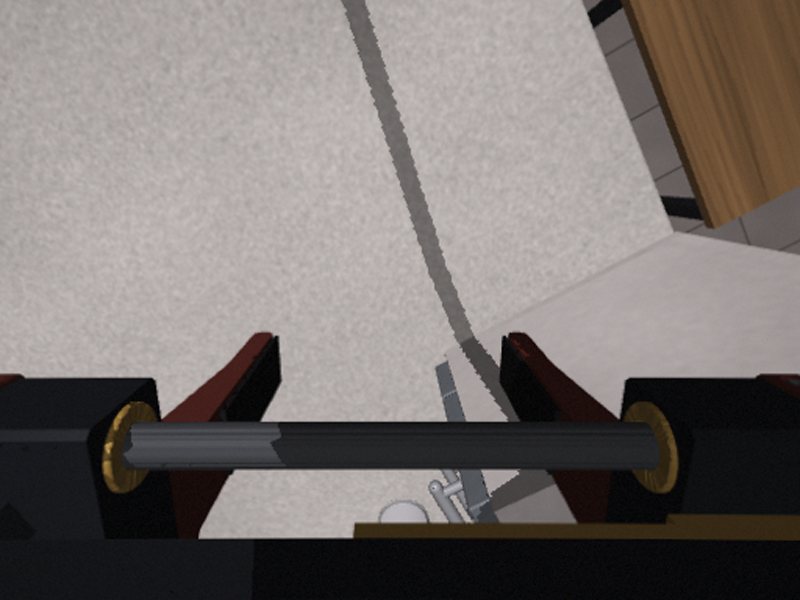

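Only the first call ran. The later ones were refused because they had no twist, so this picture shows bare table between the open fingers. I'll carry on with the twist included.

Request:
send_rows([
  {"translation": [0.09,-0.1,0],"twist": [0,0,0]},
  {"translation": [0.18,-0.2,0],"twist": [0,0,0]},
  {"translation": [0.27,-0.3,0],"twist": [0,0,0]},
  {"translation": [0.36,-0.4,0],"twist": [0,0,0]},
  {"translation": [0.45,-0.5,0],"twist": [0,0,0]},
  {"translation": [0.54,-0.6,0],"twist": [0,0,0]},
  {"translation": [0.63,-0.7,0],"twist": [0,0,0]},
  {"translation": [0.72,-0.8,0],"twist": [0,0,0]},
  {"translation": [0.81,-0.9,0],"twist": [0,0,0]},
  {"translation": [0.9,-1,0],"twist": [0,0,0]},
])

```text
t: 2.2
ee_pos: [324.9, 407.3, 434.7]
orientation: [0.797, 3.039, 0.0]
ft_force: [0.7, -0.1, 0.1]
width: 87.9
```

Request:
send_rows([
  {"translation": [0.09,-0.1,0],"twist": [0,0,0]},
  {"translation": [0.18,-0.2,0],"twist": [0,0,0]},
  {"translation": [0.27,-0.3,0],"twist": [0,0,0]},
  {"translation": [0.36,-0.4,0],"twist": [0,0,0]},
  {"translation": [0.45,-0.5,0],"twist": [0,0,0]},
  {"translation": [0.54,-0.6,0],"twist": [0,0,0]},
  {"translation": [0.63,-0.7,0],"twist": [0,0,0]},
  {"translation": [0.72,-0.8,0],"twist": [0,0,0]},
  {"translation": [0.81,-0.9,0],"twist": [0,0,0]},
  {"translation": [0.9,-1,0],"twist": [0,0,0]},
])

```text
t: 3.2
ee_pos: [414.9, 307.3, 434.7]
orientation: [0.797, 3.039, -0.0]
ft_force: [-0.4, 0.4, 0.2]
width: 87.6
```

Request:
send_rows([
  {"translation": [0.085,-0.1,0],"twist": [0,0,0]},
  {"translation": [0.17,-0.2,0],"twist": [0,0,0]},
  {"translation": [0.255,-0.3,0],"twist": [0,0,0]},
  {"translation": [0.34,-0.4,0],"twist": [0,0,0]},
  {"translation": [0.425,-0.5,0],"twist": [0,0,0]},
  {"translation": [0.51,-0.6,0],"twist": [0,0,0]},
  {"translation": [0.595,-0.7,0],"twist": [0,0,0]},
  {"translation": [0.68,-0.8,0],"twist": [0,0,0]},
  {"translation": [0.765,-0.9,0],"twist": [0,0,0]},
  {"translation": [0.85,-1,0],"twist": [0,0,0]},
])

```text
t: 4.2
ee_pos: [499.9, 207.3, 434.7]
orientation: [0.797, 3.039, -0.0]
ft_force: [0.3, -0.1, -0.0]
width: 87.7
```

Request:
send_rows([
  {"translation": [0,-0.1,0],"twist": [0,0,0]},
  {"translation": [0,-0.2,0],"twist": [0,0,0]},
  {"translation": [0,-0.3,0],"twist": [0,0,0]},
  {"translation": [0,-0.4,0],"twist": [0,0,0]},
  {"translation": [0,-0.5,0],"twist": [0,0,0]},
  {"translation": [0,-0.6,0],"twist": [0,0,0]},
  {"translation": [0,-0.7,0],"twist": [0,0,0]},
  {"translation": [0,-0.8,0],"twist": [0,0,0]},
  {"translation": [0,-0.9,0],"twist": [0,0,0]},
  {"translation": [0,-1,0],"twist": [0,0,0]},
])

```text
t: 5.2
ee_pos: [499.2, 107.3, 434.7]
orientation: [-0.797, -3.039, 0.0]
ft_force: [0.5, -0.3, 0.3]
width: 88.1
```

Request:
send_rows([
  {"translation": [0,-0.1,0],"twist": [0,0,0]},
  {"translation": [0,-0.2,0],"twist": [0,0,0]},
  {"translation": [0,-0.3,0],"twist": [0,0,0]},
  {"translation": [0,-0.4,0],"twist": [0,0,0]},
  {"translation": [0,-0.5,0],"twist": [0,0,0]},
  {"translation": [0,-0.6,0],"twist": [0,0,0]},
  {"translation": [0,-0.7,0],"twist": [0,0,0]},
  {"translation": [0,-0.8,0],"twist": [0,0,0]},
  {"translation": [0,-0.9,0],"twist": [0,0,0]},
  {"translation": [0,-1,0],"twist": [0,0,0]},
])

```text
t: 6.2
ee_pos: [499.2, 7.3, 434.7]
orientation: [-0.797, -3.039, 0.0]
ft_force: [-0.8, -0.5, 0.4]
width: 87.6
```

Request:
send_rows([
  {"translation": [0,-0.12,-0.06],"twist": [0,0,0]},
  {"translation": [0,-0.24,-0.12],"twist": [0,0,0]},
  {"translation": [0,-0.36,-0.18],"twist": [0,0,0]},
  {"translation": [0,-0.48,-0.24],"twist": [0,0,0]},
  {"translation": [0,-0.6,-0.3],"twist": [0,0,0]},
  {"translation": [0,-0.72,-0.36],"twist": [0,0,0]},
  {"translation": [0,-0.84,-0.42],"twist": [0,0,0]},
  {"translation": [0,-0.96,-0.48],"twist": [0,0,0]},
  {"translation": [0,-1,-0.54],"twist": [0,0,0]},
  {"translation": [0,-1,-0.6],"twist": [0,0,0]},
])

```text
t: 7.2
ee_pos: [499.2, -92.5, 374.2]
orientation: [-0.798, -3.038, -0.0]
ft_force: [-0.5, 0.3, -0.2]
width: 88.1
```

Request:
send_rows([
  {"translation": [0,-0.12,0],"twist": [0,0,0]},
  {"translation": [0,-0.24,0],"twist": [0,0,0]},
  {"translation": [0,-0.36,0],"twist": [0,0,0]},
  {"translation": [0,-0.48,0],"twist": [0,0,0]},
  {"translation": [0,-0.56,0],"twist": [0,0,0]},
  {"translation": [0,-0.56,0],"twist": [0,0,0]},
  {"translation": [0,-0.56,0],"twist": [0,0,0]},
  {"translation": [0,-0.56,0],"twist": [0,0,0]},
  {"translation": [0,-0.56,0],"twist": [0,0,0]},
  {"translation": [0,-0.56,0],"twist": [0,0,0]},
])

```text
t: 8.2
ee_pos: [499.2, -147.5, 374.7]
orientation: [-0.796, -3.039, -0.0]
ft_force: [0.4, 0.8, 0.2]
width: 87.6
```

Run:
```python
from h import *
import pickle
W=ctrl.get_image('wrist');pickle.dump(W,open('w.pkl','wb'))
o=ctrl.get_obs();print(o['t'],o['ee_pos'],o['orientation'],o['qpos'],o['ft_force'])
img=cv2.cvtColor(W['img'],cv2.COLOR_RGB2BGR)
cv2.imwrite('pics/e.png',cv2.resize(img,(800,600),interpolation=cv2.INTER_CUBIC))
```

```text
8.25 [ 499.18877368 -147.57111783  374.68392714] [-7.95909977e-01 -3.03908416e+00 -2.89685207e-05] [-3.10302308e-01  3.10721098e-01  1.88405183e+00  2.16373999e-05
  9.46836486e-01 -1.36883354e+00] [ 0.07103909 -0.3406218  -0.16466722]
```

View pics/e.png

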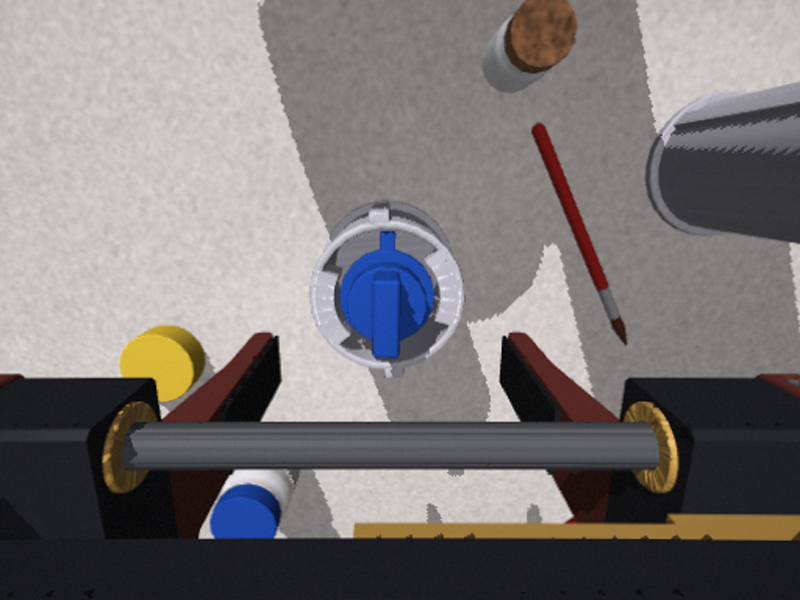

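The wrist view shows the canister between the fingers. The bar's top face runs from (373,272)–(398,271) to (373,357)–(399,356), nearly square to the jaws, and the lug end is at (388,233). The tall canister stands clear at the right.

Run:
```python
from h import *
import pickle
W=pickle.load(open('w.pkl','rb'))
f=lambda u,v:((u+.5)*.64-.5,(v+.5)*.64-.5)
k=[at(W,f(*p),142) for p in((373,272),(398,271),(399,356),(373,357))]
print('bar',np.mean(k,0),[np.linalg.norm(k[i]-k[i-1]).round(1) for i in range(4)],np.degrees(np.arctan2(*(k[0]-k[3])[1::-1])),np.degrees(np.arctan2(*(k[1]-k[2])[1::-1])))
c=at(W,f(387,294),100);print('rim',c)
l=at(W,f(388,233),98);print('lug',l,np.degrees(np.arctan2(*(l-np.mean(k,0))[1::-1])),np.hypot(*(l-np.mean(k,0))[:2]))
r=[at(W,f(*p),100) for p in((380,213),(396,370))];print('ribs',r,np.degrees(np.arctan2(*(r[0]-r[1])[1::-1])))
o=ctrl.get_obs();R=cv2.Rodrigues(np.array(o['orientation']))[0];print('tool y deg',np.degrees(np.arctan2(R[1,1],R[0,1])))
print((proj(W,[o['ee_pos']+R[:,2]*z for z in (163,232,275)])+.5)/.64-.5)
```

```text
bar [ 496.03788052 -149.06653002  142.        ] [np.float64(45.4), np.float64(12.4), np.float64(45.4), np.float64(13.6)] 150.08834601830435 151.58873809357104
rim [ 496.42283331 -148.88447688  100.        ]
lug [ 464.99334931 -130.48885556   98.        ] 149.1028458045218 36.17862499655286
ribs [array([ 452.55724566, -128.73315167,  100.        ]), array([ 542.47201645, -168.35415068,  100.        ])] 156.2192818727977
tool y deg 60.648647554381455
[[391.87662005 380.61866198]
 [391.35063089 319.28508208]
 [391.15692145 296.68077416]]
```

Request:
send_rows([
  {"translation": [-0.005,-0.003,-0.06],"twist": [0,0,0]},
  {"translation": [-0.01,-0.006,-0.12],"twist": [0,0,0]},
  {"translation": [-0.015,-0.01,-0.18],"twist": [0,0,0]},
  {"translation": [-0.022,-0.014,-0.24],"twist": [0,0,0]},
  {"translation": [-0.022,-0.014,-0.3],"twist": [0,0,0]},
  {"translation": [-0.022,-0.014,-0.36],"twist": [0,0,0]},
  {"translation": [-0.022,-0.014,-0.4],"twist": [0,0,0]},
  {"translation": [-0.022,-0.014,-0.4],"twist": [0,0,0]},
  {"translation": [-0.022,-0.014,-0.4],"twist": [0,0,0]},
  {"translation": [-0.022,-0.014,-0.4],"twist": [0,0,0]},
])

```text
t: 9.25
ee_pos: [497.1, -149.3, 334.9]
orientation: [0.797, 3.038, -0.0]
ft_force: [-0.4, -0.7, 0.2]
width: 87.6
```

Run:
```python
from h import *
import pickle
W=ctrl.get_image('wrist');pickle.dump(W,open('w2.pkl','wb'))
o=ctrl.get_obs();R=cv2.Rodrigues(np.array(o['orientation']))[0]
img=cv2.cvtColor(W['img'],cv2.COLOR_RGB2BGR)[135:285,150:350]
cv2.imwrite('pics/f.png',cv2.resize(img,(800,600),interpolation=cv2.INTER_CUBIC))
p=proj(W,[o['ee_pos']+R[:,2]*z for z in (163,182,o['ee_pos'][2]-142)]);print(o['ee_pos'],(p-[150,135])*4+1.5)
```

```text
[ 497.07153169 -149.29251073  334.9501689 ] [[404.17331432 434.95673013]
 [403.68014252 379.78567097]
 [403.44036318 352.95413186]]
```

View pics/f.png

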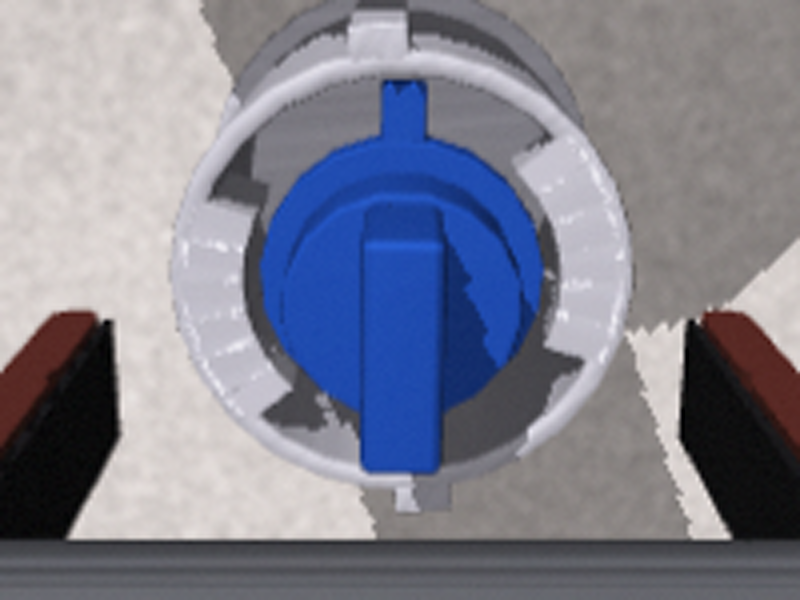

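The bar (x 361–441, y 240–470 in this crop) is centred on the tool axis at (403,353) to within about 0.5 mm. The ribs and claw edges put the slots about 6° anticlockwise of the cap bar, so an 80° turn should end near 86° relative. Next I lower, grip and press.

Request:
send_rows([
  {"translation": [0,0,-0.06],"twist": [0,0,0]},
  {"translation": [0,0,-0.12],"twist": [0,0,0]},
  {"translation": [0,0,-0.18],"twist": [0,0,0]},
  {"translation": [0,0,-0.24],"twist": [0,0,0]},
  {"translation": [0,0,-0.3],"twist": [0,0,0]},
  {"translation": [0,0,-0.33],"twist": [0,0,0]},
  {"translation": [0,0,-0.35],"twist": [0,0,0]},
  {"translation": [0,0,-0.35],"twist": [0,0,0]},
  {"translation": [0,0,-0.35],"twist": [0,0,0]},
  {"translation": [0,0,-0.35],"twist": [0,0,0]},
])

```text
t: 10.3
ee_pos: [497.1, -149.3, 299.9]
orientation: [0.797, 3.038, -0.0]
ft_force: [0.1, 0.0, -0.4]
width: 87.7
```

Request:
send_rows([
  {"translation": [0,0,0],"twist": [0,0,0]},
  {"translation": [0,0,0],"twist": [0,0,0]},
  {"translation": [0,0,0],"twist": [0,0,0]},
  {"translation": [0,0,0],"twist": [0,0,0]},
  {"translation": [0,0,0],"twist": [0,0,0]},
  {"translation": [0,0,0],"twist": [0,0,0]},
  {"translation": [0,0,0],"twist": [0,0,0]},
  {"translation": [0,0,0],"twist": [0,0,0]},
  {"translation": [0,0,0],"twist": [0,0,0]},
  {"translation": [0,0,0],"twist": [0,0,0]},
], grip=1)

```text
t: 11.3
ee_pos: [497.0, -149.3, 299.7]
orientation: [0.797, 3.039, 0.0]
ft_force: [0.1, 1.5, 0.7]
width: 14.0
```

Request:
send_rows([
  {"translation": [0,0,-0.02],"twist": [0,0,0]},
  {"translation": [0,0,-0.04],"twist": [0,0,0]},
  {"translation": [0,0,-0.06],"twist": [0,0,0]},
  {"translation": [0,0,-0.08],"twist": [0,0,0]},
  {"translation": [0,0,-0.1],"twist": [0,0,0]},
  {"translation": [0,0,-0.11],"twist": [0,0,0]},
  {"translation": [0,0,-0.12],"twist": [0,0,0]},
  {"translation": [0,0,-0.12],"twist": [0,0,0]},
  {"translation": [0,0,-0.12],"twist": [0,0,0]},
  {"translation": [0,0,-0.12],"twist": [0,0,0]},
])

```text
t: 12.3
ee_pos: [497.0, -149.3, 288.2]
orientation: [0.797, 3.039, 0.0]
ft_force: [-3.0, 1.0, 9.2]
width: 13.8
```

The 9.2 N reading matches the spring at about 11 mm. I start the clockwise turn.

Request:
send_rows([
  {"translation": [0,0,0],"twist": [0,0,-0.08]},
  {"translation": [0,0,0],"twist": [0,0,-0.18]},
  {"translation": [0,0,0],"twist": [0,0,-0.28]},
  {"translation": [0,0,0],"twist": [0,0,-0.38]},
  {"translation": [0,0,0],"twist": [0,0,-0.48]},
  {"translation": [0,0,0],"twist": [0,0,-0.58]},
  {"translation": [0,0,0],"twist": [0,0,-0.68]},
  {"translation": [0,0,0],"twist": [0,0,-0.78]},
  {"translation": [0,0,0],"twist": [0,0,-0.88]},
  {"translation": [0,0,0],"twist": [0,0,-0.96]},
])

```text
t: 13.3
ee_pos: [497.7, -149.2, 288.5]
orientation: [1.498, 2.759, 0.001]
ft_force: [-0.1, 3.1, 8.4]
width: 14.0
```

Run:
```python
from h import *
o=ctrl.get_obs();print(o['moment'],o['ft_force'],o['qpos'],o['ee_pos'],o['width'])
```

```text
[0.37540143 0.00420013 0.13112026] [-0.12495216  3.10575762  8.42881327] [-3.14320462e-01  4.43095073e-01  1.93886350e+00  5.84507208e-04
  7.57235829e-01 -8.90956990e-01] [ 497.70812067 -149.23692852  288.51120777] 13.99490742845613
```

Turning freely with small moments; I continue.

Request:
send_rows([
  {"translation": [0,0,0],"twist": [0,0,-0.1]},
  {"translation": [0,0,0],"twist": [0,0,-0.2]},
  {"translation": [0,0,0],"twist": [0,0,-0.3]},
  {"translation": [0,0,0],"twist": [0,0,-0.4]},
  {"translation": [0,0,0],"twist": [0,0,-0.5]},
  {"translation": [0,0,0],"twist": [0,0,-0.6]},
  {"translation": [0,0,0],"twist": [0,0,-0.7]},
  {"translation": [0,0,0],"twist": [0,0,-0.8]},
  {"translation": [0,0,0],"twist": [0,0,-0.9]},
  {"translation": [0,0,0],"twist": [0,0,-0.96]},
])

```text
t: 14.3
ee_pos: [498.5, -149.0, 288.9]
orientation: [2.109, 2.323, 0.005]
ft_force: [3.2, 5.5, 9.1]
width: 13.8
```

Request:
send_rows([
  {"translation": [0,0,0],"twist": [0,0,-0.1]},
  {"translation": [0,0,0],"twist": [0,0,-0.2]},
  {"translation": [0,0,0],"twist": [0,0,-0.3]},
  {"translation": [0,0,0],"twist": [0,0,-0.4]},
  {"translation": [0,0,0],"twist": [0,0,-0.5]},
  {"translation": [0,0,0],"twist": [0,0,-0.6]},
  {"translation": [0,0,0],"twist": [0,0,-0.7]},
  {"translation": [0,0,0],"twist": [0,0,-0.8]},
  {"translation": [0,0,0],"twist": [0,0,-0.87]},
  {"translation": [0,0,0],"twist": [0,0,-0.87]},
])

```text
t: 15.3
ee_pos: [499.2, -149.4, 289.2]
orientation: [2.559, 1.813, 0.008]
ft_force: [5.4, 3.7, 7.3]
width: 13.5
```

Run:
```python
from h import *
o=ctrl.get_obs();print(o['moment'],o['ft_force'],o['ee_pos'],o['width'])
R=cv2.Rodrigues(np.array(o['orientation']))[0];print('tool y deg',np.degrees(np.arctan2(R[1,1],R[0,1])))
W=ctrl.get_image('wrist')
img=cv2.cvtColor(W['img'],cv2.COLOR_RGB2BGR)[115:285,140:367]
cv2.imwrite('pics/g.png',cv2.resize(img,(800,600),interpolation=cv2.INTER_CUBIC))
```

```text
[ 0.56405267 -0.98715599  0.15628821] [5.39133709 3.69897243 7.32004966] [ 499.23320873 -149.3670184   289.24270031] 13.458576221482597
tool y deg -19.365094468522315
```

View pics/g.png

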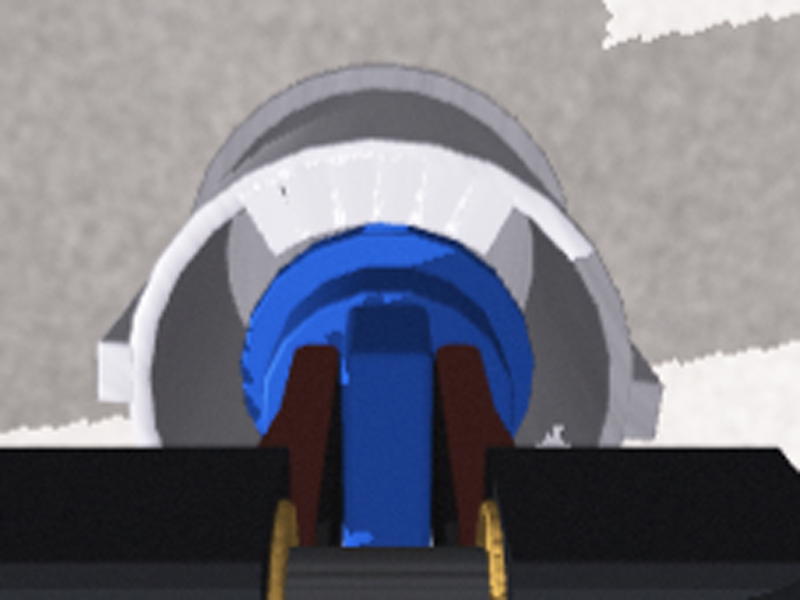

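The cap's lugs are now under the claws and the ribs (115,370) and (645,400) lie about square to the bar. I ease up 7 mm and then open.

Request:
send_rows([
  {"translation": [0,0,0.01],"twist": [0,0,0]},
  {"translation": [0,0,0.02],"twist": [0,0,0]},
  {"translation": [0,0,0.03],"twist": [0,0,0]},
  {"translation": [0,0,0.04],"twist": [0,0,0]},
  {"translation": [0,0,0.05],"twist": [0,0,0]},
  {"translation": [0,0,0.06],"twist": [0,0,0]},
  {"translation": [0,0,0.07],"twist": [0,0,0]},
  {"translation": [0,0,0.07],"twist": [0,0,0]},
  {"translation": [0,0,0.07],"twist": [0,0,0]},
  {"translation": [0,0,0.07],"twist": [0,0,0]},
])

```text
t: 16.35
ee_pos: [498.6, -149.1, 295.5]
orientation: [2.56, 1.815, 0.007]
ft_force: [5.4, 4.1, 3.4]
width: 13.8
```

Request:
send_rows([
  {"translation": [0,0,0],"twist": [0,0,0]},
  {"translation": [0,0,0],"twist": [0,0,0]},
  {"translation": [0,0,0],"twist": [0,0,0]},
  {"translation": [0,0,0],"twist": [0,0,0]},
  {"translation": [0,0,0],"twist": [0,0,0]},
  {"translation": [0,0,0],"twist": [0,0,0]},
  {"translation": [0,0,0],"twist": [0,0,0]},
  {"translation": [0,0,0],"twist": [0,0,0]},
  {"translation": [0,0,0],"twist": [0,0,0]},
  {"translation": [0,0,0],"twist": [0,0,0]},
], grip=-1)

```text
t: 17.35
ee_pos: [497.0, -149.3, 294.6]
orientation: [-2.562, -1.818, 0.0]
ft_force: [0.5, 0.1, 0.7]
width: 86.9
```

Request:
send_rows([
  {"translation": [0,0,0.05],"twist": [0,0,0]},
  {"translation": [0,0,0.1],"twist": [0,0,0]},
  {"translation": [0,0,0.2],"twist": [0,0,0]},
  {"translation": [0,0,0.3],"twist": [0,0,0]},
  {"translation": [0,0,0.4],"twist": [0,0,0]},
  {"translation": [0,0,0.5],"twist": [0,0,0]},
  {"translation": [0,0,0.6],"twist": [0,0,0]},
  {"translation": [0,0,0.7],"twist": [0,0,0]},
  {"translation": [0,0,0.8],"twist": [0,0,0]},
  {"translation": [0,0,0.8],"twist": [0,0,0]},
])

```text
t: 18.35
ee_pos: [497.4, -149.4, 376.3]
orientation: [2.561, 1.816, 0.002]
ft_force: [0.0, -0.2, -0.5]
width: 87.7
```

Run:
```python
from h import *
import pickle
W=ctrl.get_image('wrist');S=ctrl.get_image('scene');pickle.dump((W,S),open('end.pkl','wb'))
o=ctrl.get_obs();print(o['t'],o['ee_pos'],o['width'],o['ft_force'])
a=cv2.resize(W['img'][100:300,120:387],(400,300),interpolation=cv2.INTER_CUBIC)
b=cv2.resize(S['img'][105:180,170:270],(400,300),interpolation=cv2.INTER_CUBIC)
cv2.imwrite('pics/h.png',cv2.resize(np.hstack([a,b])[:,:,::-1],(800,300)))
```

```text
18.45 [ 496.90630965 -149.25984545  374.84467661] 88.38520364289873 [ 0.29778068  0.75209799 -0.66971475]
```

View pics/h.png

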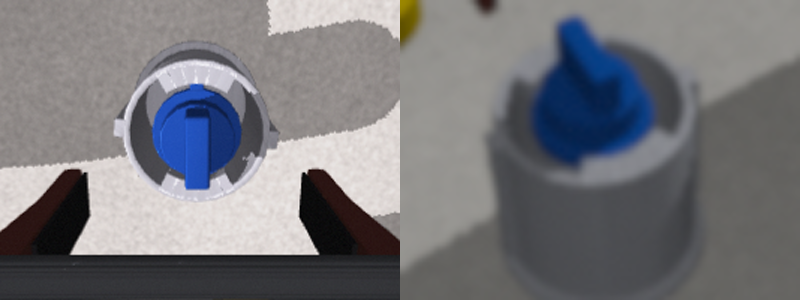

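The cap sits turned in the mouth, with the fingers open and clear. I'll enlarge the wrist view to check the angle and the height.

Run:
```python
from h import *
import pickle
W,S=pickle.load(open('end.pkl','rb'))
a=cv2.resize(W['img'][130:242,190:310],(600,560),interpolation=cv2.INTER_CUBIC)
cv2.imwrite('pics/i.png',a[:,:,::-1])
b=cv2.resize(S['img'][105:165,180:260],(800,600),interpolation=cv2.INTER_CUBIC)
cv2.imwrite('pics/j.png',b[:,:,::-1])
```

```text
(no output)
```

View pics/i.png

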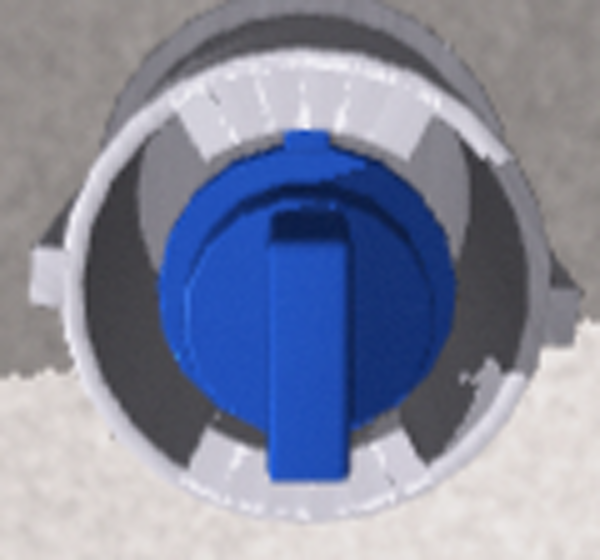

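View pics/j.png

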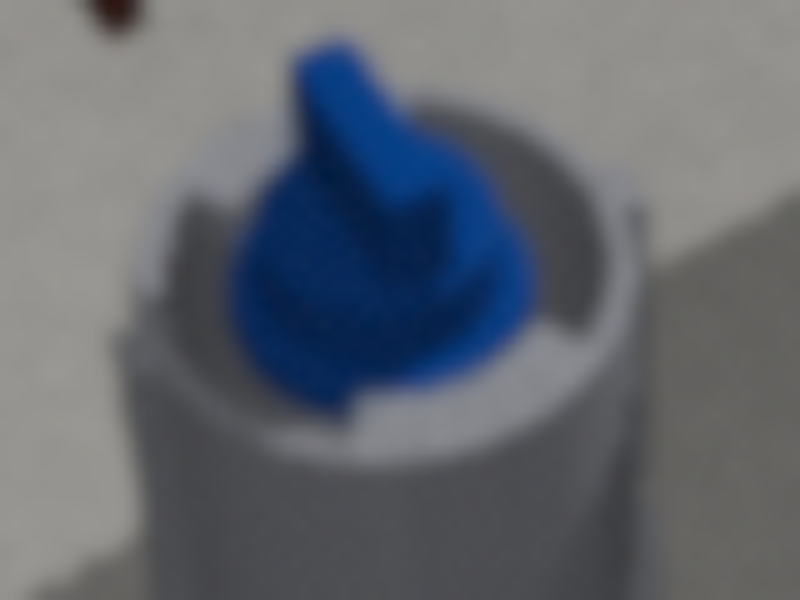

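The lug stub passes under the middle of the claw. The bar is vertical in the crop and the ribs (45,275) and (562,315) tilt 4.4°, so the cap is turned about 86°. Last, I triangulate the bar top before and after.

Run:
```python
from h import *
import pickle
W,S=pickle.load(open('end.pkl','rb'));W0=pickle.load(open('w.pkl','rb'));S0=pickle.load(open('d0.pkl','rb'))['scene']
def tri(A,a,B,b):
    (o,d),(p,e)=ray(A,a),ray(B,b)
    s=np.linalg.lstsq(np.c_[d,-e],p-o,rcond=None)[0];x=o+s[0]*d;y=p+s[1]*e
    return ((x+y)/2).round(1),np.linalg.norm(x-y).round(1)
print('before',tri(W0,((386+.5)*.64-.5,(314+.5)*.64-.5),S0,(170+376.5/8-.5,105+91.5/8-.5)))
print('after',tri(W,(190+309.5/5-.5,130+360.5/5-.5),S,(180+37.2-.5,105+12.55-.5)))
r=[at(W,(190+(u+.5)/5-.5,130+(v+.5)/5-.5),z) for u,v,z in((45,275,100),(562,315,100),(309,240,139),(309,480,139))]
f=lambda a,b:np.degrees(np.arctan2(*(a-b)[1::-1]))
print('ribs',f(r[0],r[1]),'bar',f(r[2],r[3]),ctrl.get_obs()['t'])
```

```text
before (array([ 497.7, -150.7,  137.1]), np.float64(2.8))
after (array([ 498.4, -151.8,  134.7]), np.float64(0.2))
ribs 156.06272652216322 bar 70.80516679533805 18.45
```

The cap is turned 85.3° clockwise of the slots, and its top sits about 2.4 mm lower than at the start (3 mm expected). That is consistent with a seated cap, so I hand in.

```bash
python3 -c "
from workcell import ctrl
print(ctrl.close_job())"
```

```text
the job is handed in; nothing more can be done
None
```

The short canister's cap is locked, and the job was handed in at about 18.5 s. I gripped the bar, pressed about 11 mm with the wrist force close to the spring's, and turned 80° clockwise. The cap already sat about 6° clockwise of the slots. I then eased it up, opened the gripper and lifted clear. The tall canister was not touched.

- **Angle:** the last pictures put the cap 85.3° clockwise of the slots, against an allowed 72–98°, with its lugs under the claws.
- **Seating:** the bar top measured 2.4 mm lower than before, against 3 mm expected. The absolute heights read 4–5 mm low both before and after, a common offset, so only the difference is meaningful.
- **Clearance:** the open gripper hung about 50 mm above the cap and the wrist force was near zero.
- **Refused moves:** one batch of moves was refused early on because the twist was left out, and it moved nothing.

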